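# Tally a handed-in part on the counting scale

### The job

Either the steel gear or the wooden pin block has been handed in, in the yellow taped square: book that one in on the counting scale. While the pan is still empty press the white zero key, then set the part from the square down gently, flat and in the middle of the pan, let go of it, press the item key that belongs to it (yellow for the gear, blue for the pin block) and last the green enter key. Press each key fully down, one key at a time and none but these three, leave the part lying on the pan, and leave everything else on the bench where it is.

Things in the scene. Friction and masses are not known exactly. Their poses are not given: they have to be found in the camera images.
- scale: grey bench counting scale, fixed, 317 mm deep (x), 212 mm wide (y): steel pan, in front of it a sloped console with display and five keys. Origin: on the bench under the pan's middle; x points from the keys to the back, y left, z up. The console ends 228 mm in front of the origin and is at most 70 mm high; the key row lies 192 mm in front of it, cap tops about 53 mm high
- pan_mid (a point): middle of the upper face of the steel weighing pan, 190 (x) by 206 (y) mm, flat without a lip, 72 mm above the bench; the empty pan springs down at most 4 mm
- pan (a joint): how far the pan has sunk under load, m (0 to 0.004)
- key_zero_top (a point): white key, ring mark: zero, first key from the left as seen from the robot; cap 27 x 28 mm standing 9 mm above the sloped key panel, 40 mm from the next key. This point: the middle of the top of the cap when up; z is the direction out of the panel (tilted 15 degrees from vertical towards the front of the scale)
- key_zero (a joint): travel of the white key in m: 0 up, 0.0045 fully down; its spring takes 1.5 N to start and 5 N to hold down
- key_clear_top (a point): red key, cross mark: clears the tally; second from the left; not wanted here; cap 27 x 28 mm standing 9 mm above the sloped key panel, 40 mm from the next key. This point: the middle of the top of the cap when up; z is the direction out of the panel (tilted 15 degrees from vertical towards the front of the scale)
- key_clear (a joint): travel of the red key in m: 0 up, 0.0045 fully down; its spring takes 1.5 N to start and 5 N to hold down
- key_yellow_top (a point): yellow key, gear mark: item memory for the gear; middle of the row; cap 27 x 28 mm standing 9 mm above the sloped key panel, 40 mm from the next key. This point: the middle of the top of the cap when up; z is the direction out of the panel (tilted 15 degrees from vertical towards the front of the scale)
- key_yellow (a joint): travel of the yellow key in m: 0 up, 0.0045 fully down; its spring takes 1.5 N to start and 5 N to hold down
- key_blue_top (a point): blue key, pin mark: item memory for the pin block; fourth from the left; cap 27 x 28 mm standing 9 mm above the sloped key panel, 40 mm from the next key. This point: the middle of the top of the cap when up; z is the direction out of the panel (tilted 15 degrees from vertical towards the front of the scale)
- key_blue (a joint): travel of the blue key in m: 0 up, 0.0045 fully down; its spring takes 1.5 N to start and 5 N to hold down
- key_enter_top (a point): green key, arrow mark: enter, adds the weighing to the tally; last on the right; cap 27 x 28 mm standing 9 mm above the sloped key panel, 40 mm from the next key. This point: the middle of the top of the cap when up; z is the direction out of the panel (tilted 15 degrees from vertical towards the front of the scale)
- key_enter (a joint): travel of the green key in m: 0 up, 0.0045 fully down; its spring takes 1.5 N to start and 5 N to hold down
- square_mid (a point): middle of the 170 x 170 mm square marked on the bench by four corners of yellow tape, where parts are handed in (flat, nothing to bump into)
- gear: steel spur gear lying flat, 60 mm across; toothed rim 12 mm thick, hub of 27 mm diameter on top up to 21 mm height; grasp it across the rim or by the hub. Origin: middle of its underside, z up
- pin_set: wooden block 60 (x) by 130 (y) by 22 mm high with five steel pins standing up in it to 47 mm; grasp the block across its 60 mm width. Origin: middle of its underside, y along its length, z up
- lotion_bottle: white pump bottle, 66 mm wide, 232 mm tall, standing; bystander. Origin: middle of its underside
- clip_box: open clear box of clips, 89 x 116 x 62 mm; bystander. Origin: middle of its underside
- calliper: digital calliper lying flat at the front left, 200 mm long, 15 mm thick; bystander. Origin: its middle, on the bench
Things that resemble listed ones, but are neither listed nor needed, are in the scene too. Of the things that look like the gear, take the one that is farthest from the robot's base at the start.

How it is judged:
On the way, in this order (a step that is already met when the one before it is completed fails the run):
1. the white zero key is pressed fully down, alone, while nothing touches the pan (value of joint key_zero above 0.003 m and value of joint each of key_clear, key_yellow, key_blue, key_enter below 0.0015 m and contact force between pan and anything else below 0.3 N), for 0.05 s.
2. the part from the taped square lies flat, let go and at rest on the middle of the pan, the zero key is up again (value of joint key_zero below 0.0015 m and (((horizontal distance between gear and pan_mid below 0.045 m and z of gear in the frame of pan_mid between -0.006 and 0.006 m and angle between gear's own z axis and vertical below 0.1 rad) and horizontal distance between pin_set and square_mid above 0.085 m and distance of pin_set from where it was at the start of the episode below 0.03 m and contact force between the fingers and gear below 0.2 N and linear speed of gear below 0.02 m/s) or ((horizontal distance between pin_set and pan_mid below 0.045 m and z of pin_set in the frame of pan_mid between -0.006 and 0.006 m and angle between pin_set's own z axis and vertical below 0.1 rad) and horizontal distance between gear and square_mid above 0.085 m and distance of gear from where it was at the start of the episode below 0.03 m and contact force between the fingers and pin_set below 0.2 N and linear speed of pin_set below 0.02 m/s))), for 0.2 s.
3. the item key of that part (yellow for the gear, blue for the pin block) is pressed fully down, alone (((((horizontal distance between gear and pan_mid below 0.045 m and z of gear in the frame of pan_mid between -0.006 and 0.006 m and angle between gear's own z axis and vertical below 0.1 rad) and horizontal distance between pin_set and square_mid above 0.085 m and distance of pin_set from where it was at the start of the episode below 0.03 m and contact force between the fingers and gear below 0.2 N and linear speed of gear below 0.02 m/s) and (value of joint key_yellow above 0.003 m and value of joint each of key_zero, key_clear, key_blue, key_enter below 0.0015 m)) or (((horizontal distance between pin_set and pan_mid below 0.045 m and z of pin_set in the frame of pan_mid between -0.006 and 0.006 m and angle between pin_set's own z axis and vertical below 0.1 rad) and horizontal distance between gear and square_mid above 0.085 m and distance of gear from where it was at the start of the episode below 0.03 m and contact force between the fingers and pin_set below 0.2 N and linear speed of pin_set below 0.02 m/s) and (value of joint key_blue above 0.003 m and value of joint each of key_zero, key_clear, key_yellow, key_enter below 0.0015 m)))), for 0.05 s.
4. the green enter key is pressed fully down, alone, with the part still lying on the pan (all of step 2 and value of joint key_enter above 0.003 m and value of joint each of key_clear, key_yellow, key_blue below 0.0015 m), for 0.05 s.
At the end, for the whole second after the job is handed in: the part that stood in the taped square lies flat (within 0.1 rad) and at rest on the pan, its middle within 45 mm of the pan's middle, let go; all five keys are up (less than 1 mm down); the other part is still where it was (within 30 mm) ((((horizontal distance between gear and pan_mid below 0.045 m and z of gear in the frame of pan_mid between -0.006 and 0.006 m and angle between gear's own z axis and vertical below 0.1 rad) and horizontal distance between pin_set and square_mid above 0.085 m and distance of pin_set from where it was at the start of the episode below 0.03 m and contact force between the fingers and gear below 0.2 N and linear speed of gear below 0.02 m/s) or ((horizontal distance between pin_set and pan_mid below 0.045 m and z of pin_set in the frame of pan_mid between -0.006 and 0.006 m and angle between pin_set's own z axis and vertical below 0.1 rad) and horizontal distance between gear and square_mid above 0.085 m and distance of gear from where it was at the start of the episode below 0.03 m and contact force between the fingers and pin_set below 0.2 N and linear speed of pin_set below 0.02 m/s)) and value of joint each of key_zero, key_clear, key_yellow, key_blue, key_enter below 0.001 m); the robot touches nothing.
It fails at once if the red clear key is pressed, or two keys together (more than 2 mm) (value of joint key_clear above 0.002 m or value of joint each of key_zero, key_clear above 0.002 m or value of joint each of key_zero, key_yellow above 0.002 m or value of joint each of key_zero, key_blue above 0.002 m or value of joint each of key_zero, key_enter above 0.002 m or value of joint each of key_clear, key_yellow above 0.002 m or value of joint each of key_clear, key_blue above 0.002 m or value of joint each of key_clear, key_enter above 0.002 m or value of joint each of key_yellow, key_blue above 0.002 m or value of joint each of key_yellow, key_enter above 0.002 m or value of joint each of key_blue, key_enter above 0.002 m).
It fails at once if an item key is pressed (more than 2 mm) while its part is not on the pan, or the enter key with neither part on the pan ((value of joint key_yellow above 0.002 m and not (horizontal distance between gear and pan_mid below 0.09 m and height (world z) of gear above 0.05 m)) or (value of joint key_blue above 0.002 m and not (horizontal distance between pin_set and pan_mid below 0.09 m and height (world z) of pin_set above 0.05 m)) or (value of joint key_enter above 0.002 m and not ((horizontal distance between gear and pan_mid below 0.09 m and height (world z) of gear above 0.05 m) or (horizontal distance between pin_set and pan_mid below 0.09 m and height (world z) of pin_set above 0.05 m)))).
It fails at once if the zero key is pressed (more than 2 mm) while a part is on the pan (value of joint key_zero above 0.002 m and ((horizontal distance between gear and pan_mid below 0.09 m and height (world z) of gear above 0.05 m) or (horizontal distance between pin_set and pan_mid below 0.09 m and height (world z) of pin_set above 0.05 m))).
It fails at once if the pan is loaded with more than 30 N (part slammed down or pan pushed) (contact force between pan and anything else above 30 N).
It fails at once if a bystander is moved by more than 30 mm, or both parts are (distance of any of lotion_bottle, clip_box, calliper from where it was at the start of the episode above 0.03 m or distance of each of gear, pin_set from where it was at the start of the episode above 0.03 m).
It also fails if it takes over 72 s, if anything falls off the work surface, if the arm or the gripper's body presses on something with over 40 N, if the wrist force passes 120 N, or if a joint passes its speed limit or range.

### The arm

A 7-joint arm with a two-finger parallel gripper is mounted at the origin on a cart in front of the work surface, level with it; the furniture and walls round the work are solid. World frame = base frame: x ahead of the robot, y to its left, z up, the work surface at z = 0. Lengths are in m, angles in rad, forces in N, time in s.
With the tool pointing down it reaches from about 0.35 to 0.775 m from the base axis. Payload 3.1 kg.
Tool frame: the origin (TCP) lies on the centre line of the jaws, within the pads' length; the fingertips stand 11 mm ahead of it and the grasp point (between the pads) lies 8 mm behind it (arm.tip_reach is the distance from the TCP to the fingertips, in m); z points along the fingers, y is the line along which they close (so a half turn about z gives the same grasp; the last joint's range is limited). The gripper opens to 85 mm and grips with 20 to 120 N. Pads are 22 mm wide; open, the fingers measure 114 mm over their backs; the gripper's body (76 mm by 85 mm) begins 54 mm behind the grasp point. The pads swing forward as they close: fully open they stand 13 mm farther back than shut.
Start: joints at [-1.373, 0.311, 0.014, 1.512, -0.004, 1.319, -0.027], TCP at [0.131, 0.534, 0.242] pointing down, gripper open.
Joint ranges: [-2.7, 2.7], [-0.3, 1.91], [-1.27, 1.3], [0.12, 2.57], [-1.44, 4.58], [0.2, 2.03], [-3.05, 3.05]. Speed limits (rad/s): [2.79, 2.79, 3.14, 3.14, 3.14, 3.14, 3.14].

### API

Orientations are given as a unit quaternion [x, y, z, w].
In Python, from workcell import arm gives the robot as it stands. The module is installed in compiled form; this text tells all that it offers.
- The arm moves only by the tool arm_command, never from a script. Its argument "plan" is a list of rows, each a list of 3 entries, a list of its own where there are three numbers: the shift along the tool's x, y, z scaled (see below), then the turn, a rotation vector about the tool's x, y, z scaled (see below), then the opening, from -1 (shut) to 1 (fully open). In form: [[[dx, dy, dz], [ax, ay, az], hand], ...]. A call has exactly 5 rows; each row shifts and turns the commanded pose from where the row before left it, along the tool's axes as they then stand; what a row does not reach is not made up. The controller multiplies each number of a shift by 0.04 m and each number of a turn by 4 degrees. A row lasts 1/10 s, in which the tool goes at most 50 mm and 8.59 degrees, less where a joint would pass 70% of its speed; a pose out of reach is approached as far as the arm can. A call with a number of a shift or a turn outside -1 to 1 is refused whole. A call with a gripper value outside its range is refused whole. The fingers move at their own pace and stop on an object; the grip force is fixed at half the most. Time passes only in rows, so rows that do not move let the fingers close, or fill a call up. It gives the time, the measured TCP pose, the force, the opening and the grip force at its end, in the units of the state.
- arm.get_obs(): the state, without advancing time (a new reading comes with each control period).
- arm.grab_frame(name): name is "side" or "top" or "wrist"; returns a dict with "frame" (384x512x3 uint8, red, green, blue), "depth" (384x512 float32, m along the optical axis (not along the pixel's ray), 0 where there is no reading), "fx", "fy", "cx", "cy" (pixels), "cam_to_world" (4x4, takes a point from camera to world coordinates); the wrist camera has in their place "tool_from_camera" (4x4, takes a point from camera to tool coordinates, whose origin is the TCP and whose axes are the flange's). Camera axes: x right, y down, z forward; pixel columns grow to the right and rows downward; lengths in m; the calibration is good to about 2 mm. A picture is of the moment at which its call begins: read the wrist's pose just before it.
- arm.job_done(): hands the job in; it is judged then, once.
The state is a dict: "clock": time; "qpos": joint angles; "joint_velocities": joint speeds; "effort": joint torques, N m; "eef_pos": TCP position; "orientation": TCP orientation; "wrist_force": force on the tool from outside, world axes, zero at the start; "ft_torque": the same for the moment, N m; "width": opening from 0.0 (shut) to 1.0 (fully open); "grasp_force": force on a finger pad.
Only numpy, scipy, OpenCV 4.12 (cv2) and the standard library are available. Lean on these libraries where they do the work, as an engineer would, in place of code of your own. Each camera call takes 0.05 s, during which the arm holds its last target. There are 200 camera calls.

## Working session

There is one attempt and no reset: what is moved stays moved. The work goes in short steps, Python scripts to look and compute and a tool call to move; the robot and the scene stay as the last step left them, time stands still between calls to the robot, and variables do not carry over. Pictures are saved under pics/ and viewed, at most 10 in all, crops included, and the job is handed in when it is done.

Besides the shell and the picture viewer there is one more tool, called after "Request:" as a command line: name --argument value ..., lists and objects as JSON in quotes. arm_command: Moves the arm, as the interface text tells. Its arguments: {"type":"object","properties":{"plan":{"type":"array"}},"required":["plan"]}

```bash
mkdir -p pics; cat > h.py <<'E'
import numpy as np, cv2, pickle
from scipy.spatial.transform import Rotation as R
from workcell import arm
def grab(n):
    o=arm.get_obs(); f=arm.grab_frame(n)
    if n=='wrist':
        T=np.eye(4);T[:3,:3]=R.from_quat(o['orientation']).as_matrix();T[:3,3]=o['eef_pos'];f['cam_to_world']=T@f['tool_from_camera']
    pickle.dump(f,open(f'{n}.pkl','wb'));return f
def load(n): return pickle.load(open(f'{n}.pkl','rb'))
def px(f,u,v,z=None,plane=None):
    u,v=float(u),float(v);T=f['cam_to_world'];d=np.array([(u-f['cx'])/f['fx'],(v-f['cy'])/f['fy'],1])
    if plane is not None:
        w=T[:3,:3]@d; s=(plane-T[2,3])/w[2]; return T[:3,3]+s*w
    z=z or np.median(f['depth'][int(v)-1:int(v)+2,int(u)-1:int(u)+2]); return T[:3,:3]@(d*z)+T[:3,3]
def cloud(f):
    v,u=np.mgrid[:384,:512];z=f['depth'];P=np.stack([(u-f['cx'])/f['fx']*z,(v-f['cy'])/f['fy']*z,z],-1)
    return P@f['cam_to_world'][:3,:3].T+f['cam_to_world'][:3,3]
E
python3 - <<'E'
from h import *
o=arm.get_obs();print(o)
for n in('top','side'):
    f=grab(n);cv2.imwrite(f'pics/{n}0.png',cv2.resize(f['frame'][:,:,::-1],(800,600),interpolation=cv2.INTER_CUBIC));print(f['cam_to_world'].round(3).tolist(),f['fx'])
print(arm.tip_reach)
E
```

```text
{'clock': 0.0, 'qpos': array([-1.37270499,  0.31171635,  0.01398558,  1.51308682, -0.00440471,
        1.31918041, -0.02719521]), 'joint_velocities': array([-6.58298054e-04, -3.31456210e-04, -4.31280461e-04,  4.73962886e-04,
       -3.72961106e-05,  4.67799138e-04,  5.38333050e-04]), 'effort': array([ 4.55885001e-04, -3.79911089e+01,  1.46147925e-01, -2.30591744e+01,
        1.22642855e-02,  1.34725124e-02,  9.69016099e-06]), 'eef_pos': array([0.13043907, 0.53357669, 0.24121412]), 'orientation': array([ 1.19565667e-01,  9.92825593e-01, -1.17612486e-03, -9.63640408e-05]), 'wrist_force': array([-0.44885276, -0.74125417, -0.14624109]), 'ft_torque': array([0.04622997, 0.07820402, 0.02714761]), 'grasp_force': 0.0, 'width': 0.9984289653676139}
[[0.218, -0.956, 0.198, 0.32], [-0.976, -0.215, 0.038, -0.075], [0.006, -0.202, -0.979, 1.01], [0.0, 0.0, 0.0, 1.0]] 390.68120725855067
[[0.903, -0.161, 0.398, -0.048], [-0.429, -0.342, 0.836, -1.288], [0.001, -0.926, -0.378, 0.616], [0.0, 0.0, 0.0, 1.0]] 487.7957234609126
0.011
```

View pics/top0.png

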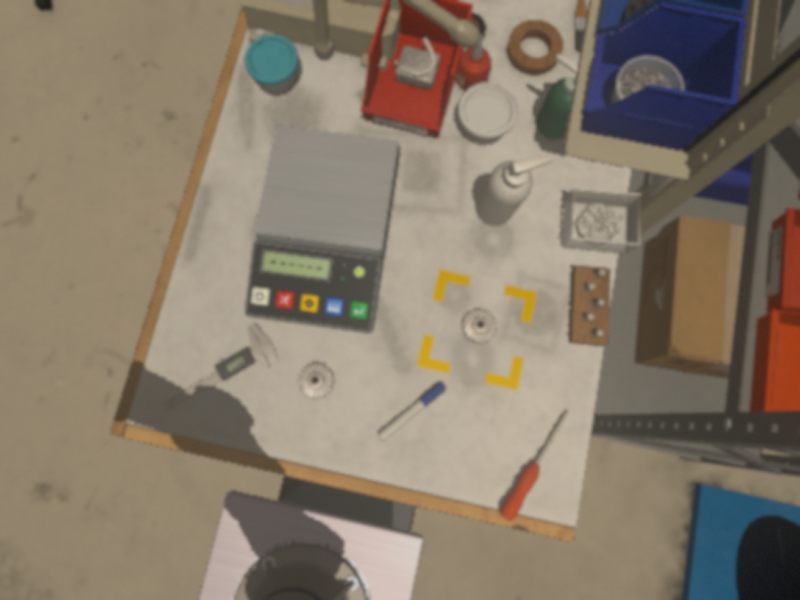

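View pics/side0.png

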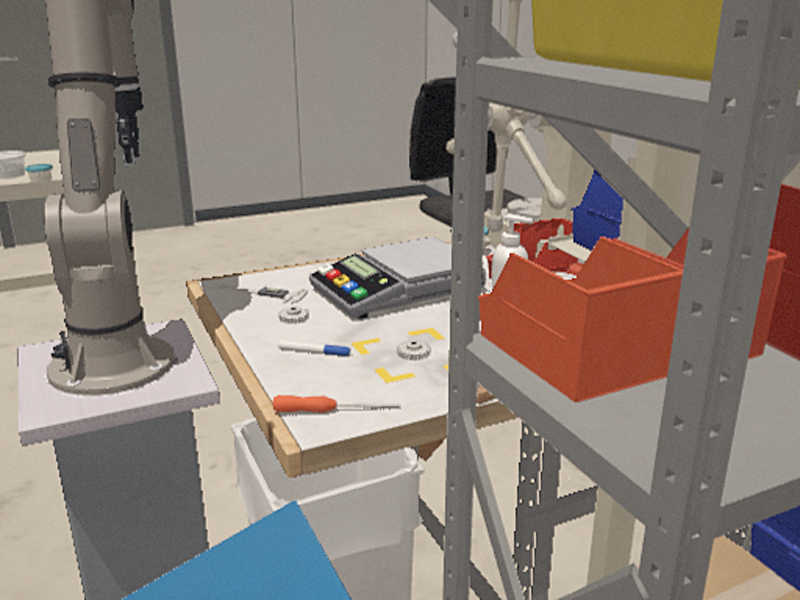

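The part handed in is the gear at (480,324) in the taped square. Its look-alike at (316,380) is nearer the base, and the pin block is at (590,303). The keys run from white (260,296) to green (359,310), and the pan corners are at (275,130), (399,143), (382,250) and (256,236).

```bash
python3 - <<'E'
from h import *
f=load('top');np.set_printoptions(precision=4,suppress=True)
P={'white':(260,296),'red':(285,300),'yel':(310,303),'blue':(334,307),'green':(359,310),'gearhub':(480,324),'gear2':(316,380),'pins':(590,305),'bottle':(505,190),'clip':(600,222),'panc':(328,190)}
for k,(u,v) in P.items(): print(k,px(f,u*.64,v*.64))
for c in [(275,130),(399,143),(382,250),(256,236)]: print('pan',px(f,c[0]*.64,c[1]*.64,plane=.072))
for c in [(440,280),(530,297),(515,382),(425,365)]: print('sq',px(f,c[0]*.64,c[1]*.64,plane=0))
C=cloud(f)
m=(C[...,2]>.066)&(C[...,2]<.08);n,l,s,c=cv2.connectedComponentsWithStats(m.astype(np.uint8))
i=l[int(190*.64),int(328*.64)];pts=C[l==i];r=cv2.minAreaRect(pts[:,:2].astype(np.float32));print(r,np.median(pts[:,2]),len(pts))
g0=px(f,480*.64,324*.64)
m=(np.hypot(C[...,0]-g0[0],C[...,1]-g0[1])<.05)&(C[...,2]>.006)
print(cv2.minEnclosingCircle(C[m][:,:2].astype(np.float32)),C[m].mean(0),C[m][:,2].max())
# colors of keys
hsv=cv2.cvtColor(f['frame'],cv2.COLOR_RGB2HSV)
for n,h,in (('red',(0,8)),('yel',(15,30)),('blue',(100,120)),('green',(50,80))):
    u,v=[int(x*.64) for x in P[n]];mm=np.zeros((384,512),np.uint8);sl=(slice(v-11,v+12),slice(u-11,u+12))
    mm[sl]=(cv2.inRange(hsv[sl],(h[0],110,60),(h[1],255,255))>0);M=cv2.moments(mm,True);print(n,M['m00'],px(f,M['m10']/M['m00'],M['m01']/M['m00'],plane=.053))
E
```

```text
white [0.4577 0.1738 0.051 ]
red [0.4601 0.1332 0.051 ]
yel [0.4637 0.0926 0.0536]
blue [0.4658 0.0538 0.0537]
green [0.4701 0.0141 0.0517]
gearhub [ 0.4958 -0.1818  0.0201]
gear2 [0.3489 0.0582 0.0199]
pins [ 0.5664 -0.3529  0.0211]
bottle [ 0.6718 -0.1639  0.1672]
clip [ 0.7087 -0.3451  0.029 ]
panc [0.6491 0.1072 0.0696]
pan [0.731  0.2176 0.072 ]
pan [0.7537 0.0121 0.072 ]
pan [ 0.5692 -0.0012  0.072 ]
pan [0.5476 0.2002 0.072 ]
sq [ 0.5585 -0.1032  0.    ]
sq [ 0.563  -0.2576  0.    ]
sq [ 0.4175 -0.2584  0.    ]
sq [ 0.4125 -0.1084  0.    ]
((0.6555495262145996, 0.10952579230070114), (0.1915159672498703, 0.206038236618042), 4.493461608886719) 0.07060109756020538 5659
((0.49523401260375977, -0.1828995645046234), 0.02990010380744934) [ 0.4946 -0.1824  0.0131] 0.023723218442697758
red 131.0 [0.4611 0.1342 0.053 ]
yel 153.0 [0.4642 0.0945 0.053 ]
blue 47.0 [0.4717 0.0535 0.053 ]
green 48.0 [0.4739 0.0157 0.053 ]
```

```bash
cat >> h.py <<'E'
ya=np.radians(4.47);xs=np.array([np.cos(ya),np.sin(ya),0]);ys=np.array([-np.sin(ya),np.cos(ya),0]);pan=np.array([.6555,.1095,.072])
def Rt(tilt):
    t=np.radians(tilt);z=np.sin(t)*xs-np.cos(t)*np.array([0,0,1]);return np.stack([np.cross(ys,z),ys,z],1)
def key(i,h): # i: 0 white..4 green, h: height of tips over cap top
    Rk=Rt(15);p=pan-.192*xs+(2-i)*.04*ys;p[2]=.053;return p-Rk[:,2]*(h+.011),15
def go(p,tilt):
    o=arm.get_obs();A=R.from_quat(o['orientation']).as_matrix();B=Rt(tilt)
    print('shift',(A.T@(np.array(p)-o['eef_pos'])/.04).round(2),'turn',(R.from_matrix(A.T@B).as_rotvec(degrees=True)/4).round(2),'F',o['wrist_force'].round(1),o['eef_pos'].round(4),o['width'])
E
python3 -c "
from h import *
go(*key(0,.04))"
```

```text
shift [-9.77 -6.88  3.49] turn [-0.63 -3.72 -4.52] F [-0.1 -0.1 -0.9] [0.1305 0.5337 0.2413] 0.9990517319355797
```

Request:
arm_command --plan '[[[-0.9,-0.6,0],[0,0,-0.9],-1],[[-0.9,-0.6,0],[0,0,-0.9],-1],[[-0.9,-0.6,0],[0,0,-0.9],-1],[[-0.9,-0.6,0],[0,0,-0.9],-1],[[-0.9,-0.6,0],[0,0,-0.9],-1]]'

```text
clock: 0.6
eef_pos: [0.2958, 0.3935, 0.242]
orientation: [-0.039, 0.999, -0.0, -0.0]
wrist_force: [2.0, -0.0, 0.6]
width: 0.144
grasp_force: 0.0
```

```bash
python3 -c "
from h import *
go(*key(0,.04))"
```

```text
shift [-3.29 -5.78  3.49] turn [-0.01 -3.76 -0.01] F [ 2.  -0.   0.6] [0.2958 0.3935 0.242 ] 0.1439004353249711
```

Request:
arm_command --plan '[[[-0.6,-0.95,0],[0,-0.75,0],-1],[[-0.6,-0.95,0],[0,-0.75,0],-1],[[-0.6,-0.95,0],[0,-0.75,0],-1],[[-0.6,-0.95,0],[0,-0.75,0],-1],[[-0.6,-0.95,0],[0,-0.75,0],-1]]'

```text
clock: 1.1
eef_pos: [0.4284, 0.2126, 0.2544]
orientation: [-0.037, 0.991, 0.004, 0.131]
wrist_force: [1.6, -0.3, 0.4]
width: -0.003
grasp_force: 0.0
```

```bash
python3 -c "
from h import *
go(*key(0,.04))"
```

```text
shift [ 0.67 -1.01  3.76] turn [-0.02  0.02 -0.05] F [ 1.6 -0.3  0.4] [0.4284 0.2126 0.2544] -0.002845034464482908
```

Request:
arm_command --plan '[[[0.3,-0.5,0.8],[0,0,0],-1],[[0.37,-0.5,0.8],[0,0,0],-1],[[0,0,0.8],[0,0,0],-1],[[0,0,0.8],[0,0,0],-1],[[0,0,0],[0,0,0],-1]]'

```text
clock: 1.6
eef_pos: [0.4351, 0.1727, 0.1199]
orientation: [-0.036, 0.991, 0.002, 0.126]
wrist_force: [-0.0, -0.3, -0.2]
width: 0.004
grasp_force: 0.0
```

```bash
python3 -c "
from h import *
go(*key(0,.0))
f=grab('wrist');cv2.imwrite('pics/w1.png',cv2.resize(f['frame'][:,:,::-1],(800,600)))
g=grab('side');cv2.imwrite('pics/s1.png',cv2.resize(g['frame'][140:260,160:320,::-1],(800,600),interpolation=cv2.INTER_CUBIC))"
```

```text
shift [-0.13  0.01  1.49] turn [-0.09 -0.13 -0.05] F [-0.  -0.3 -0.2] [0.4351 0.1727 0.1199] 0.0038918713728024208
```

View pics/w1.png

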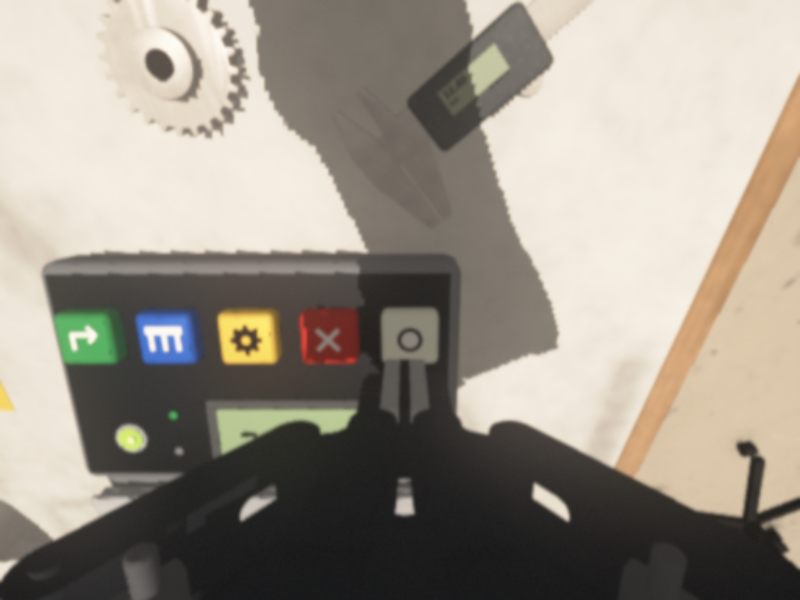

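View pics/s1.png

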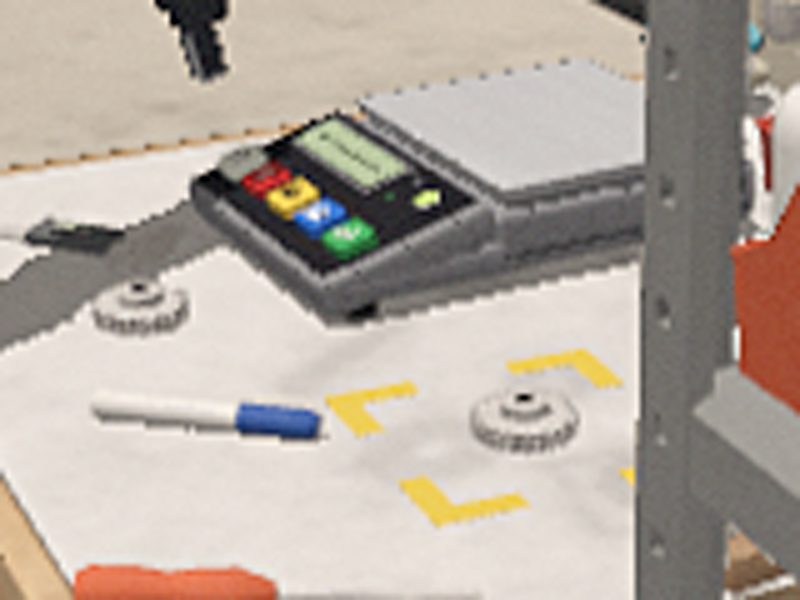

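The wrist view shows the shut fingertips at (405,365), in line with the white key (410,337). The side view shows the fingers still well above the keys. I'll check the key positions from close by.

```bash
python3 -c "
from h import *
f=load('wrist')
for i,(u,v) in enumerate([(410,337),(329,337),(248,338),(167,339),(88,340)]):
    q=px(f,u*.64,v*.64); print(q.round(4), px(f,u*.64,v*.64,plane=.053).round(4),(pan-.192*xs+(2-i)*.04*ys).round(4))
go(*key(0,.003))"
```

```text
[0.4566 0.1782 0.0539] [0.4572 0.1783 0.053 ] [0.4578 0.1743 0.072 ]
[0.4604 0.1389 0.0528] [0.4602 0.1389 0.053 ] [0.461  0.1344 0.072 ]
[0.4633 0.0997 0.0538] [0.4639 0.0994 0.053 ] [0.4641 0.0945 0.072 ]
[0.4671 0.06   0.0536] [0.4675 0.0596 0.053 ] [0.4672 0.0547 0.072 ]
[0.4706 0.0212 0.0536] [0.4711 0.0207 0.053 ] [0.4703 0.0148 0.072 ]
shift [-0.03 -0.05  1.49] turn [-0.03 -0.02 -0.05] F [ 0.5 -0.6  0.6] [0.4377 0.1749 0.124 ] 0.0006788186523095817
```

Request:
arm_command --plan '[[[-0.1,0,0.5],[0,-0.1,0],-1],[[0,0,0.5],[0,0,0],-1],[[0,0,0.2],[0,0,0],-1],[[0,0,0],[0,0,0],-1],[[0,0,0],[0,0,0],-1]]'

```text
clock: 2.2
eef_pos: [0.4552, 0.177, 0.0802]
orientation: [-0.037, 0.99, 0.006, 0.135]
wrist_force: [-0.0, 0.9, -0.0]
width: -0.002
grasp_force: 0.0
```

```bash
python3 -c "
from h import *
go(*key(0,.0))"
```

```text
shift [ 0.12 -0.07  0.4 ] turn [ 0.    0.12 -0.05] F [-0.   0.9 -0. ] [0.4552 0.177  0.0802] -0.002341749944882098
```

Request:
arm_command --plan '[[[0.1,0,0.2],[0,0.1,0],-1],[[0,0,0.1],[0,0,0],-1],[[0,0,0.05],[0,0,0],-1],[[0,0,0.0],[0,0,0],-1],[[0,0,0.0],[0,0,0],-1]]'

```text
clock: 2.7
eef_pos: [0.4544, 0.1764, 0.0644]
orientation: [-0.037, 0.991, 0.005, 0.13]
wrist_force: [0.5, 0.0, 0.1]
width: 0.001
grasp_force: 0.0
```

```bash
python3 -c "
from h import *
go(*key(0,.0));go(*key(0,0))"
```

```text
shift [-0.   -0.06  0.02] turn [-0.01  0.   -0.05] F [0.5 0.  0.1] [0.4544 0.1764 0.0644] 0.0014639456509783298
shift [-0.   -0.06  0.02] turn [-0.01  0.   -0.05] F [0.5 0.  0.1] [0.4544 0.1764 0.0644] 0.0014639456509783298
```

Request:
arm_command --plan '[[[0,0,0.05],[0,0,0],-1],[[0,0,0.03],[0,0,0],-1],[[0,0,0],[0,0,0],-1],[[0,0,0],[0,0,0],-1],[[0,0,0],[0,0,0],-1]]'

```text
clock: 3.2
eef_pos: [0.4554, 0.1765, 0.0615]
orientation: [-0.037, 0.991, 0.005, 0.131]
wrist_force: [-1.0, -0.3, 4.0]
width: 0.002
grasp_force: 1.8
```

Request:
arm_command --plan '[[[0,0,0.04],[0,0,0],-1],[[0,0,0.03],[0,0,0],-1],[[0,0,0],[0,0,0],-1],[[0,0,0],[0,0,0],-1],[[0,0,0],[0,0,0],-1]]'

```text
clock: 3.7
eef_pos: [0.4559, 0.1766, 0.0596]
orientation: [-0.037, 0.991, 0.005, 0.13]
wrist_force: [-6.8, -1.5, 15.9]
width: 0.002
grasp_force: 8.3
```

Request:
arm_command --plan '[[[0,0,-0.3],[0,0,0],-1],[[0,0,-0.9],[0,0,0],-1],[[0,0,-0.9],[0,0.7,0],-1],[[0,-0.5,-0.4],[0,1,0],1],[[0,-0.9,0],[0,1,0],1]]'

```text
clock: 4.2
eef_pos: [0.4365, 0.1223, 0.1583]
orientation: [-0.041, 0.998, 0.004, 0.039]
wrist_force: [0.7, -1.1, -0.9]
width: 0.33
grasp_force: 0.0
```

```bash
python3 -c "
from h import *
go([.4952,-.1829,.12],0)"
```

```text
shift [-0.76 -7.73  0.98] turn [0.07 1.11 0.06] F [ 0.7 -1.1 -0.9] [0.4365 0.1223 0.1583] 0.33006131340105493
```

Request:
arm_command --plan '[[[-0.2,-0.95,0],[0,1,0],1],[[-0.2,-0.95,0],[0,0,0],1],[[-0.2,-0.95,0],[0,0,0],1],[[-0.2,-0.95,0],[0,0,0],1],[[0,-0.95,0],[0,0,0],1]]'

```text
clock: 4.7
eef_pos: [0.482, -0.0698, 0.1556]
orientation: [-0.037, 0.999, -0.0, 0.002]
wrist_force: [0.5, 0.5, 0.3]
width: 0.999
grasp_force: 0.0
```

```bash
python3 -c "
from h import *
go([.4952,-.1829,.12],0)"
```

```text
shift [-0.11 -2.84  0.89] turn [-0.01  0.06 -0.04] F [0.5 0.5 0.3] [ 0.482  -0.0698  0.1556] 0.9985788550740533
```

Request:
arm_command --plan '[[[-0.1,-0.9,0],[0,0,0],1],[[0,-0.9,0.3],[0,0,0],1],[[0,-0.7,0.3],[0,0,0],1],[[0,0,0.2],[0,0,0],1],[[0,0,0],[0,0,0],1]]'

```text
clock: 5.2
eef_pos: [0.4912, -0.1677, 0.1222]
orientation: [-0.036, 0.999, 0.001, -0.0]
wrist_force: [0.3, 1.0, -0.2]
width: 1.0
grasp_force: 0.0
```

```bash
python3 -c "
from h import *
go([.4952,-.1829,.12],0)
f=grab('wrist');cv2.imwrite('pics/w2.png',cv2.resize(f['frame'][:,:,::-1],(800,600)))
go([.4952,-.1829,.008],0)
C=cloud(f);m=(np.hypot(C[...,0]-.4952,C[...,1]+.1829)<.055)&(C[...,2]>.005)&(C[...,2]<.03);print(cv2.minEnclosingCircle(C[m][:,:2].astype(np.float32)),C[m].mean(0),m.sum())"
```

```text
shift [-0.07 -0.39  0.05] turn [ 0.02 -0.   -0.08] F [ 0.3  1.  -0.2] [ 0.4912 -0.1677  0.1222] 0.9996819267901729
shift [-0.04 -0.42  2.87] turn [ 0.02  0.02 -0.04] F [-0.7  1.3  0.5] [ 0.492  -0.1665  0.1229] 1.0044322289175787
((0.4963274896144867, -0.17852990329265594), 0.03008420392870903) [ 0.49448257 -0.17859617  0.01338075] 3005
```

View pics/w2.png

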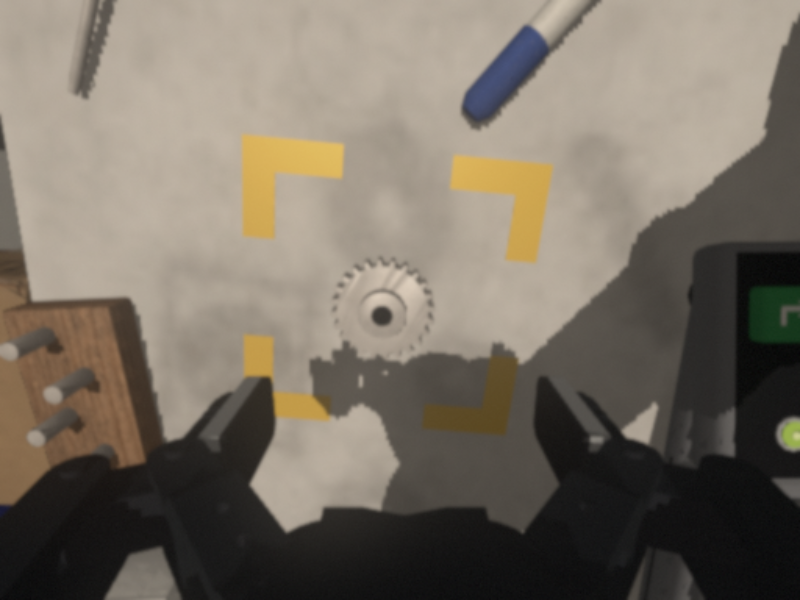

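The gear is centred at (382,312) in the wrist view, between the jaws at (272,400) and (538,400) and about 12 mm to the -y side. The pin block is clear of the jaws.

Request:
arm_command --plan '[[[-0.1,-0.34,0.5],[0,0,0],1],[[0,0,0.6],[0,0,0],1],[[0,0,0.6],[0,0,0],1],[[0,0,0.5],[0,0,0],1],[[0,0,0],[0,0,0],1]]'

```text
clock: 5.75
eef_pos: [0.4963, -0.1778, 0.0338]
orientation: [-0.039, 0.999, 0.002, -0.001]
wrist_force: [0.1, 0.4, 0.5]
width: 1.001
grasp_force: 0.0
```

```bash
python3 -c "
from h import *
f=grab('wrist');go([.4952,-.18,.009],0);cv2.imwrite('pics/w3.png',f['frame'][:,:,::-1])"
```

```text
shift [ 0.06 -0.03  0.66] turn [ 0.03  0.02 -0.01] F [0.6 0.7 0.2] [ 0.4975 -0.1787  0.0354] 1.0035469972878122
```

View pics/w3.png

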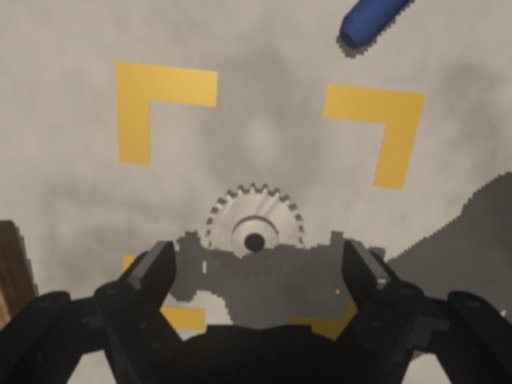

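The gear at (255,240) is centred between the jaws (176 and 343). I'll descend and close.

Request:
arm_command --plan '[[[0,0,0.3],[0,0,0],1],[[0,0,0.2],[0,0,0],1],[[0,0,0.1],[0,0,0],1],[[0,0,0],[0,0,0],1],[[0,0,0],[0,0,0],1]]'

```text
clock: 6.3
eef_pos: [0.4982, -0.1811, 0.0122]
orientation: [-0.037, 0.999, -0.0, 0.002]
wrist_force: [-0.3, -0.3, 0.1]
width: 1.004
grasp_force: 0.0
```

Request:
arm_command --plan '[[[0,0,0],[0,0,0],0.6],[[0,0,0],[0,0,0],0.5],[[0,0,0],[0,0,0],0.2],[[0,0,0],[0,0,0],-1],[[0,0,0],[0,0,0],-1]]'

```text
clock: 6.8
eef_pos: [0.4983, -0.181, 0.0132]
orientation: [-0.037, 0.999, 0.0, 0.002]
wrist_force: [-2.3, 1.4, 7.7]
width: 0.662
grasp_force: 62.1
```

Request:
arm_command --plan '[[[0,0,-0.3],[0,0,0],-1],[[0,0,-0.7],[0,0,0],-1],[[0,0,-0.9],[0,0,0],-1],[[0,0,-0.9],[0,0,0],-1],[[0,0,-0.5],[0,0,0],-1]]'

```text
clock: 7.3
eef_pos: [0.4988, -0.1819, 0.1476]
orientation: [-0.037, 0.999, -0.001, 0.004]
wrist_force: [1.1, 0.1, -1.7]
width: 0.659
grasp_force: 64.2
```

```bash
python3 -c "
from h import *
f=grab('wrist');go(pan+[0,0,.1],0);g=grab('side');cv2.imwrite('pics/s4.png',np.hstack([cv2.resize(g['frame'][130:270,180:360,::-1],(400,311)),cv2.resize(f['frame'][:,:,::-1],(400,311))]))"
```

```text
shift [-4.41  6.99 -0.51] turn [-0.05  0.18 -0.06] F [1.2 0.1 0.7] [ 0.5004 -0.1826  0.1501] 0.6610343267509103
```

View pics/s4.png

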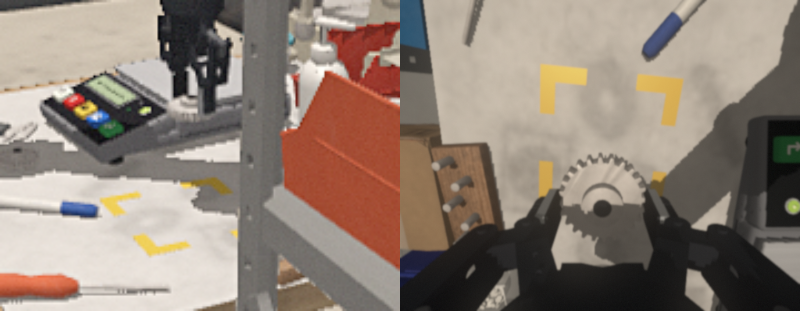

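The gear is held flat at (600,205) in the right-hand half, and the square is empty. I'll move in y first so the arm stays clear of the bottle.

Request:
arm_command --plan '[[[0,0.6,-0.4],[0,0,0],-1],[[0,0.9,-0.2],[0,0,0],-1],[[-0.4,0.9,0],[0,0,0],-1],[[-0.8,0.9,0],[0,0,0],-1],[[-0.8,0.9,0],[0,0,0],-1]]'

```text
clock: 7.9
eef_pos: [0.564, -0.006, 0.167]
orientation: [-0.037, 0.999, 0.0, 0.0]
wrist_force: [1.5, -0.4, -0.3]
width: 0.664
grasp_force: 64.7
```

Request:
arm_command --plan '[[[-0.6,0.8,0],[0,0,0],-1],[[-0.6,0.8,0],[0,0,0],-1],[[-0.6,0.6,0],[0,0,0],-1],[[0,0,0],[0,0,0],-1],[[0,0,0],[0,0,0],-1]]'

```text
clock: 8.4
eef_pos: [0.6289, 0.0862, 0.1661]
orientation: [-0.038, 0.999, -0.001, -0.0]
wrist_force: [-0.1, -0.8, -1.4]
width: 0.667
grasp_force: 64.6
```

```bash
python3 -c "
from h import *
go(pan+[0,0,.015],0)"
```

```text
shift [-0.71  0.53  1.98] turn [-0.01 -0.01 -0.02] F [-0.1 -0.8 -1.4] [0.6289 0.0862 0.1661] 0.6665606080049254
```

Request:
arm_command --plan '[[[-0.4,0.3,0.2],[0,0,0],-1],[[-0.3,0.2,0.4],[0,0,0],-1],[[0,0,0.4],[0,0,0],-1],[[0,0,0.4],[0,0,0],-1],[[0,0,0],[0,0,0],-1]]'

```text
clock: 8.9
eef_pos: [0.6533, 0.1051, 0.109]
orientation: [-0.036, 0.999, -0.001, -0.002]
wrist_force: [-0.7, -0.1, -1.0]
width: 0.664
grasp_force: 64.6
```

```bash
python3 -c "
from h import *
go(pan+[0,0,.015],0)"
```

```text
shift [-0.06  0.11  0.55] turn [-0.03 -0.07 -0.09] F [-0.7 -0.1 -1. ] [0.6533 0.1051 0.109 ] 0.6639523722174294
```

Request:
arm_command --plan '[[[0,0.1,0.15],[0,0,0],-1],[[0,0,0.1],[0,0,0],-1],[[0,0,0.1],[0,0,0],-1],[[0,0,0],[0,0,0],-1],[[0,0,0],[0,0,0],-1]]'

```text
clock: 9.4
eef_pos: [0.6565, 0.1115, 0.099]
orientation: [-0.037, 0.999, 0.0, 0.002]
wrist_force: [0.8, -0.9, -1.8]
width: 0.664
grasp_force: 64.7
```

Request:
arm_command --plan '[[[0,0,0.03],[0,0,0],-1],[[0,0,0.03],[0,0,0],-1],[[0,0,0.0],[0,0,0],-1],[[0,0,0],[0,0,0],-1],[[0,0,0],[0,0,0],-1]]'

```text
clock: 9.9
eef_pos: [0.6564, 0.1116, 0.0963]
orientation: [-0.037, 0.999, 0.0, 0.002]
wrist_force: [1.1, 0.4, -0.9]
width: 0.664
grasp_force: 64.7
```

Request:
arm_command --plan '[[[0,0,0.05],[0,0,0],-1],[[0,0,0.05],[0,0,0],-1],[[0,0,0.05],[0,0,0],-1],[[0,0,0],[0,0,0],-1],[[0,0,0],[0,0,0],-1]]'

```text
clock: 10.4
eef_pos: [0.6563, 0.1116, 0.0901]
orientation: [-0.037, 0.999, 0.0, 0.002]
wrist_force: [-0.2, 0.5, -1.3]
width: 0.667
grasp_force: 64.7
```

Request:
arm_command --plan '[[[0,0,0.025],[0,0,0],-1],[[0,0,0.025],[0,0,0],-1],[[0,0,0.0],[0,0,0],-1],[[0,0,0],[0,0,0],-1],[[0,0,0],[0,0,0],-1]]'

```text
clock: 10.9
eef_pos: [0.6564, 0.1116, 0.0883]
orientation: [-0.037, 0.999, 0.0, 0.002]
wrist_force: [0.1, 0.4, -1.9]
width: 0.666
grasp_force: 64.7
```

Request:
arm_command --plan '[[[0,0,0.025],[0,0,0],-1],[[0,0,0.025],[0,0,0],-1],[[0,0,0.0],[0,0,0],-1],[[0,0,0],[0,0,0],-1],[[0,0,0],[0,0,0],-1]]'

```text
clock: 11.4
eef_pos: [0.6564, 0.1116, 0.0863]
orientation: [-0.037, 0.999, 0.0, 0.002]
wrist_force: [0.2, 0.3, -1.8]
width: 0.66
grasp_force: 64.7
```

Request:
arm_command --plan '[[[0,0,0.025],[0,0,0],-1],[[0,0,0.0],[0,0,0],-1],[[0,0,0.0],[0,0,0],-1],[[0,0,0],[0,0,0],-1],[[0,0,0],[0,0,0],-1]]'

```text
clock: 11.9
eef_pos: [0.6564, 0.1116, 0.0853]
orientation: [-0.037, 0.999, 0.0, 0.002]
wrist_force: [0.2, 1.4, -1.2]
width: 0.663
grasp_force: 64.8
```

Request:
arm_command --plan '[[[0,0,0.02],[0,0,0],-1],[[0,0,0.0],[0,0,0],-1],[[0,0,0.0],[0,0,0],-1],[[0,0,0],[0,0,0],-1],[[0,0,0],[0,0,0],-1]]'

```text
clock: 12.4
eef_pos: [0.6565, 0.1116, 0.0846]
orientation: [-0.037, 0.999, 0.0, 0.002]
wrist_force: [-1.0, -0.4, -0.7]
width: 0.662
grasp_force: 64.8
```

Request:
arm_command --plan '[[[0,0,0.02],[0,0,0],-1],[[0,0,0.0],[0,0,0],-1],[[0,0,0.0],[0,0,0],-1],[[0,0,0],[0,0,0],-1],[[0,0,0],[0,0,0],-1]]'

```text
clock: 12.9
eef_pos: [0.6565, 0.1116, 0.0838]
orientation: [-0.037, 0.999, 0.0, 0.002]
wrist_force: [-0.1, 0.1, 0.6]
width: 0.663
grasp_force: 64.9
```

Request:
arm_command --plan '[[[0,0,0.02],[0,0,0],-1],[[0,0,0.0],[0,0,0],-1],[[0,0,0.0],[0,0,0],-1],[[0,0,0],[0,0,0],-1],[[0,0,0],[0,0,0],-1]]'

```text
clock: 13.4
eef_pos: [0.6565, 0.1116, 0.083]
orientation: [-0.037, 0.999, 0.0, 0.002]
wrist_force: [-0.6, 1.1, 2.5]
width: 0.662
grasp_force: 65.0
```

In contact with the pan at about 3–4 N, so I'll let go.

Request:
arm_command --plan '[[[0,0,0],[0,0,0],0.4],[[0,0,0],[0,0,0],0.5],[[0,0,0],[0,0,0],0.7],[[0,0,0],[0,0,0],1],[[0,0,0],[0,0,0],1]]'

```text
clock: 13.9
eef_pos: [0.6564, 0.1116, 0.0827]
orientation: [-0.037, 0.999, 0.0, 0.002]
wrist_force: [-0.2, -0.5, -1.1]
width: 1.005
grasp_force: 0.0
```

Request:
arm_command --plan '[[[0,0,0],[0,0,0],1],[[0,0,-0.2],[0,0,0],1],[[0,0,-0.5],[0,0,0],1],[[0,0,-0.9],[0,0,0],1],[[0,0,-0.9],[0,0,0],1]]'

```text
clock: 14.4
eef_pos: [0.6556, 0.1115, 0.184]
orientation: [-0.037, 0.999, -0.0, 0.001]
wrist_force: [-0.4, -0.2, 0.2]
width: 1.005
grasp_force: 0.0
```

```bash
python3 -c "
from h import *
f=grab('wrist');go(*key(2,.06));g=grab('side');cv2.imwrite('pics/s5.png',np.hstack([cv2.resize(g['frame'][130:270,180:360,::-1],(400,311)),cv2.resize(f['frame'][:,:,::-1],(400,311))]))
C=cloud(f);m=(np.hypot(C[...,0]-.6555,C[...,1]-.11)<.07)&(C[...,2]>.078)&(C[...,2]<.1);print(cv2.minEnclosingCircle(C[m][:,:2].astype(np.float32)),C[m].mean(0),m.sum())"
```

```text
shift [ 5.4  -0.06  1.68] turn [ 0.01 -3.52 -0.05] F [ 2.  -0.6  4.8] [0.6598 0.1117 0.1924] 1.0003168163658998
((0.6548287272453308, 0.11281333118677139), 0.030224382877349854) [0.65306472 0.11257865 0.08446919] 3236
```

View pics/s5.png

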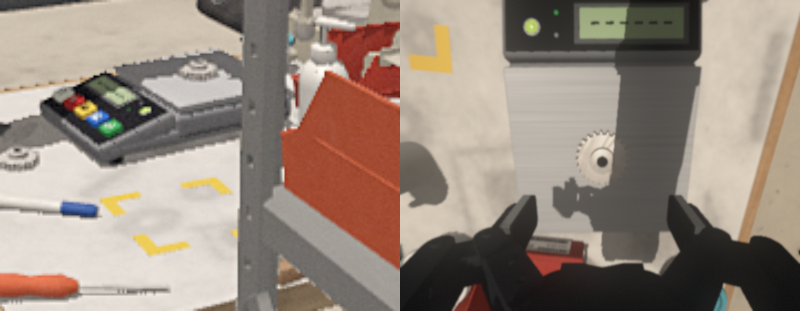

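The gear lies flat and centred on the pan, at (602,160) in the right-hand half and (200,70) in the left. Next is the yellow key.

Request:
arm_command --plan '[[[0.7,0,-0.1],[0,0,0],-1],[[0.9,0,0],[0,0,0],-1],[[0.9,0,0],[0,0,0],-1],[[0.9,0,0],[0,-0.8,0],-1],[[0.9,0,0],[0,-0.9,0],-1]]'

```text
clock: 15.0
eef_pos: [0.4841, 0.0986, 0.1845]
orientation: [-0.037, 0.997, 0.002, 0.063]
wrist_force: [0.3, -0.7, 0.3]
width: 0.142
grasp_force: 0.0
```

Request:
arm_command --plan '[[[0.5,0,0],[0,-0.9,0],-1],[[0.5,0,0],[0,-0.9,0],-1],[[0,0,0],[0,0,0],-1],[[0,0,0],[0,0,0],-1],[[0,0,0],[0,0,0],-1]]'

```text
clock: 15.5
eef_pos: [0.447, 0.0961, 0.1794]
orientation: [-0.037, 0.991, 0.005, 0.125]
wrist_force: [0.9, -1.0, 0.6]
width: -0.0
grasp_force: 0.0
```

```bash
python3 -c "
from h import *
go(*key(2,.004))"
```

```text
shift [ 0.38 -0.07  2.79] turn [-0.01 -0.16 -0.06] F [ 0.9 -1.   0.6] [0.447  0.0961 0.1794] -8.413807629571385e-05
```

Request:
arm_command --plan '[[[0.4,0,0.5],[0,-0.16,0],-1],[[0,0,0.8],[0,0,0],-1],[[0,0,0.7],[0,0,0],-1],[[0,0,0.4],[0,0,0],-1],[[0,0,0],[0,0,0],-1]]'

```text
clock: 16.0
eef_pos: [0.4547, 0.0956, 0.0797]
orientation: [-0.036, 0.991, 0.003, 0.128]
wrist_force: [0.0, -0.7, 0.3]
width: 0.003
grasp_force: 0.0
```

Request:
arm_command --plan '[[[0,0,0],[0,0,0],-1],[[0,0,0],[0,0,0],-1],[[0,0,0],[0,0,0],-1],[[0,0,0],[0,0,0],-1],[[0,0,0],[0,0,0],-1]]'

```text
clock: 16.5
eef_pos: [0.4543, 0.0968, 0.082]
orientation: [-0.037, 0.991, 0.005, 0.13]
wrist_force: [-0.6, -0.2, -0.5]
width: 0.003
grasp_force: 0.0
```

```bash
python3 -c "
from h import *
go(*key(2,0))"
```

```text
shift [-0.04 -0.07  0.49] turn [-0.   -0.02 -0.05] F [-0.6 -0.2 -0.5] [0.4543 0.0968 0.082 ] 0.002657119436290622
```

Request:
arm_command --plan '[[[-0.04,-0.03,0.2],[0,0,0],-1],[[0,0,0.15],[0,0,0],-1],[[0,0,0.1],[0,0,0],-1],[[0,0,0.05],[0,0,0],-1],[[0,0,0],[0,0,0],-1]]'

```text
clock: 17.0
eef_pos: [0.4604, 0.0956, 0.062]
orientation: [-0.037, 0.991, 0.005, 0.128]
wrist_force: [-1.2, -1.3, 2.0]
width: -0.002
grasp_force: 1.4
```

Request:
arm_command --plan '[[[0,0,0.05],[0,0,0],-1],[[0,0,0.04],[0,0,0],-1],[[0,0,0.03],[0,0,0],-1],[[0,0,0],[0,0,0],-1],[[0,0,0],[0,0,0],-1]]'

```text
clock: 17.5
eef_pos: [0.4613, 0.0957, 0.0592]
orientation: [-0.037, 0.991, 0.005, 0.128]
wrist_force: [-13.1, -2.9, 24.0]
width: -0.001
grasp_force: 13.2
```

Yellow is bottomed. Now I'll lift off and move two keys (80 mm) to green.

Request:
arm_command --plan '[[[0,0,-0.3],[0,0,0],-1],[[0,0,-0.7],[0,0,0],-1],[[0,-0.7,-0.3],[0,0,0],-1],[[0,-0.7,0],[0,0,0],-1],[[0,-0.6,0],[0,0,0],-1]]'

```text
clock: 18.0
eef_pos: [0.4554, 0.0143, 0.1089]
orientation: [-0.037, 0.991, 0.005, 0.13]
wrist_force: [0.2, -0.7, -0.9]
width: -0.002
grasp_force: 0.0
```

Request:
arm_command --plan '[[[0,0,0],[0,0,0],-1],[[0,0,0],[0,0,0],-1],[[0,0,0],[0,0,0],-1],[[0,0,0],[0,0,0],-1],[[0,0,0],[0,0,0],-1]]'

```text
clock: 18.5
eef_pos: [0.4546, 0.0161, 0.1079]
orientation: [-0.038, 0.991, 0.005, 0.129]
wrist_force: [0.3, -0.9, 1.1]
width: -0.002
grasp_force: 0.0
```

```bash
python3 -c "
from h import *
go(*key(4,0))"
```

```text
shift [-0.02 -0.06  1.15] turn [-0.01 -0.04 -0.02] F [ 0.3 -0.9  1.1] [0.4546 0.0161 0.1079] -0.0021356453837450143
```

Request:
arm_command --plan '[[[0,-0.02,0.4],[0,0,0],-1],[[0,0,0.4],[0,0,0],-1],[[0,0,0.2],[0,0,0],-1],[[0,0,0.1],[0,0,0],-1],[[0,0,0],[0,0,0],-1]]'

```text
clock: 19.0
eef_pos: [0.4658, 0.0153, 0.0652]
orientation: [-0.037, 0.991, 0.005, 0.129]
wrist_force: [0.2, 0.0, -0.7]
width: 0.0
grasp_force: 0.0
```

Request:
arm_command --plan '[[[0,0,0.05],[0,0,0],-1],[[0,0,0.05],[0,0,0],-1],[[0,0,0.05],[0,0,0],-1],[[0,0,0],[0,0,0],-1],[[0,0,0],[0,0,0],-1]]'

```text
clock: 19.5
eef_pos: [0.468, 0.0154, 0.0602]
orientation: [-0.037, 0.991, 0.005, 0.13]
wrist_force: [-0.3, 0.3, 4.9]
width: 0.002
grasp_force: 2.2
```

Request:
arm_command --plan '[[[0,0,0.04],[0,0,0],-1],[[0,0,0.02],[0,0,0],-1],[[0,0,0],[0,0,0],-1],[[0,0,0],[0,0,0],-1],[[0,0,0],[0,0,0],-1]]'

```text
clock: 20.0
eef_pos: [0.4683, 0.0154, 0.0593]
orientation: [-0.037, 0.991, 0.006, 0.129]
wrist_force: [-11.8, -0.9, 25.6]
width: 0.002
grasp_force: 14.2
```

Request:
arm_command --plan '[[[0,0,-0.3],[0,0,0],-1],[[0,0,-0.7],[0,0,0],-1],[[0,0,-0.7],[0,0,0],-1],[[0,0,-0.5],[0,0,0],-1],[[0,0,0],[0,0,0],-1]]'

```text
clock: 20.5
eef_pos: [0.4471, 0.014, 0.1449]
orientation: [-0.037, 0.991, 0.006, 0.132]
wrist_force: [0.3, -0.6, -0.5]
width: 0.005
grasp_force: 0.0
```

```bash
python3 -c "
from h import *
g=grab('side');go(*key(4,0));cv2.imwrite('pics/s6.png',cv2.resize(g['frame'][120:280,160:373,::-1],(800,600)))"
```

```text
shift [ 0.01 -0.03  2.06] turn [ 0.01 -0.   -0.04] F [-0.7 -0.4 -0.7] [0.4463 0.0141 0.1434] -0.0005730619986476319
```

View pics/s6.png

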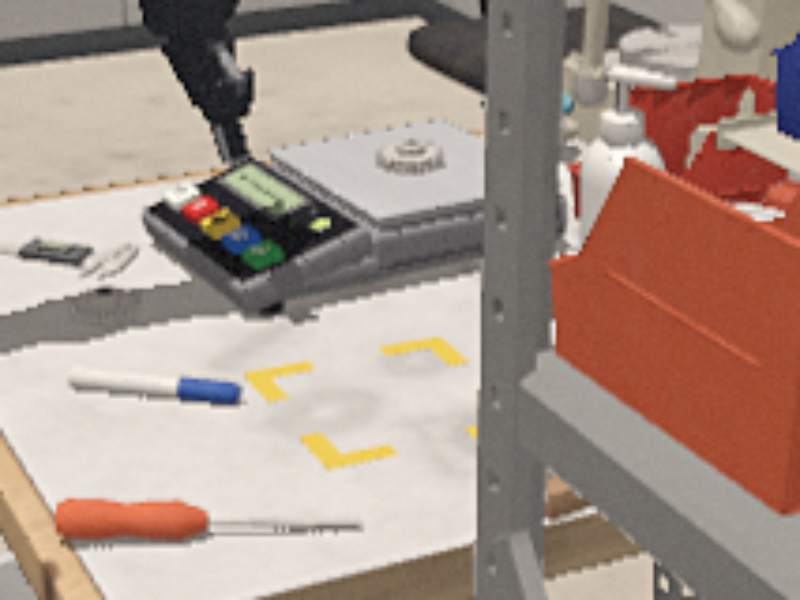

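The gear lies flat mid-pan at (410,157), and all keys from white (182,193) to green (262,253) are up. The fingers are clear, so I'll hand the job in.

```bash
python3 -c "
from h import *
print(arm.job_done())"
```

```text
the job is handed in; nothing more can be done
None
```

I booked in the steel gear: zero pressed on the empty pan, the gear set down mid-pan and let go, then yellow and green enter pressed, and the job handed in at about 20.5 s; the hand-in gave no pass or fail verdict.

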